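# Flag the tray with the uncapped bottle

### The arm

A 6-joint arm with a two-finger parallel gripper is mounted at the origin on the work surface. World frame = base frame: x ahead of the robot, y to its left, z up, the work surface at z = 0. Lengths are in mm, angles in rad, forces in N, time in s.
With the tool pointing down it reaches from about 275 to 750 mm from the base axis. Payload 10.2 kg.
Tool frame: the origin (TCP) lies at the very end of the fingers, on their centre line; the grasp point (between the pads) lies 19 mm behind it; z points along the fingers, y is the line along which they close (so a half turn about z gives the same grasp; the last joint's range is limited). The gripper opens to 88 mm and grips with 3 to 60 N. Pads are 18 mm wide; open, the fingers measure 123 mm over their backs; the gripper's body (75 mm by 187 mm) begins 45 mm behind the grasp point.
Start: joints at [-1.541, 0.313, 1.498, -0, 1.331, -0.223], TCP at [131.297, -508.323, 238.72] pointing down, gripper open.
Joint ranges: [-2.94, 2.94], [-0.97, 2.17], [0.19, 2.56], [-1.23, 4.37], [0.02, 3.11], [-2.88, 2.88]. Speed limits (rad/s): [2.39, 2.39, 3.01, 3.14, 3.14, 3.14].

### API

Orientations are given as a unit quaternion [x, y, z, w].
In Python, from bench import arm, kin, imaging, job gives the robot as it stands. Calls block until the motion is done:
- arm.move_pose(position, orientation): joint-space move of the TCP to a pose.
- arm.movel(position, vel=150, rotation=None): straight line of the TCP; rotation=None keeps the orientation; vel is the mean speed in mm/s.
- arm.goto_joints(angles): joint-space move.
- arm.move_gripper(opening, squeeze=None): opening from 0.0 (shut) to 1.0 (fully open); squeeze is the grip in N (None keeps the last); returns when the fingers have stopped.
- arm.hold(seconds).
- kin.inverse_kinematics(position, orientation): joint angles nearest the present ones, or None.
- arm.sense(): the state.
- imaging.grab_frame(name): name is "side" or "top"; returns the picture (480x640x3 uint8, red, green, blue); there is no depth.
- imaging.calibration(name): a dict with "K" (3x3 intrinsics, pixels), "extrinsics" (4x4, takes a point from camera to world coordinates). Camera axes: x right, y up, looking along -z (the intrinsics and any distortion apply to the point x, -y, -z); pixel columns grow to the right and rows downward; lengths in mm; the calibration is good to about 2 mm. A picture is of the moment at which its call begins. calibration takes no time and is no camera call.
A pose or a line that the arm cannot do raises arm.MotionError and nothing moves.
- job.close_job(): hands the job in; it is judged then, once.
The state is a dict: "time": time; "joint_positions": joint angles; "joint_velocities": joint speeds; "joint_torque": joint torques, N m; "tcp_pos": TCP position; "tool_rot": TCP orientation; "ft_force": force on the tool from outside, world axes, zero at the start; "ft_torque": the same for the moment, N m; "opening": opening from 0.0 (shut) to 1.0 (fully open); "grasp_force": force on a finger pad.
Only numpy, scipy, OpenCV 4.12 (cv2) and the standard library are available. Lean on these libraries where they do the work, as an engineer would, in place of code of your own. Each camera call takes 0.05 s, during which the arm holds its last target. There are 200 camera calls.

### The job

One of the three trays behind the long rail holds a perfume bottle without its gold cap. Take the red tag from its stand, hook it over the yellow part of the rail and slide it along the rail, without lifting it off again, until it hangs in line with the blue mark of that tray; then let go. Leave the green tag and the bottles as they are.

Things in the scene. Friction and masses are not known exactly. Their poses are not given: they have to be found in the camera images.
- red_tag: Red tag, hanging on the tag stand at the start: rigid plastic saddle, about 130 g. Origin: middle of its roof's underside, where the bar's top touches; z up, y along the bar. Roof 34 (x) x 70 (y) x 6 mm above the origin; below it a front plate (-x side, white stripe) 85 mm down and a rear lip (+x) 40 mm down, both 70 wide, 5 thick, 24 mm gap between. Either way round is fine.
- red_tab (a point): Middle of the red tag's black upright grip tab, 31 mm above the tag's origin. The tab is 14 (x) x 30 (y) mm and stands from 6 to 56 mm above the origin: pinch it from above, fingers closing along the tag's x.
- green_tag: The green tag: same shape and axes, in green; hangs on the stand beside the red one (either may be nearer), 90 mm between their middles. Leave it there.
- tag_stand: Fixed short stand at the robot's left: steel bar 12 mm thick, 220 mm long along its y axis, between two 14 mm posts, on a 90 x 240 mm base plate. Origin on the table under the bar's middle; bar top at 110 mm.
- rail: Fixed rail: 12 mm steel bar along its y (to the robot's left), between two 16 mm posts at y = +290 and -330 mm. Origin on the table under the bar; z up; bar top at 190 mm. The part from y = 160 to 280 mm is painted yellow (room for the tag's middle from 165 to 245 mm); the rest is bare steel.
- yellow_mid (a point): Top of the bar at the middle of the yellow part (rail y = 220 mm); axes as the rail's.
- open_bottle: The uncapped bottle: square amber glass bottle 50 x 50 mm, 70 mm tall, with a bare narrow white spray pump (24 mm, then 12 mm wide) reaching 92 mm, no gold cap. Origin at the centre of its underside, z up. It stands in one of the three trays; which one varies.
- capped_bottle_1: A good bottle: same amber glass bottle, with a gold cap (36 mm wide) reaching 106 mm. Loose, standing in one of the trays. Origin at the centre of its underside.
- capped_bottle_2: Another good bottle, as capped_bottle_1, in the remaining tray.
- tray_a: The left tray (fixed): cardboard, 180 (x) x 124 (y) x 50 mm, walls 4 mm, floor 5 mm, six bottle places in three rows of two, all filled, tops at 111 mm. Origin at the centre of its underside on the table; axes parallel to the rail's; it stands just beyond the rail.
- mark_a (a point): Blue mark (20 mm wide) at the middle of the left tray's front wall, at its rim; axes as the rail's. The tag belongs at the same rail y as this mark.
- tray_b: The middle tray (fixed): cardboard, 180 (x) x 124 (y) x 50 mm, walls 4 mm, floor 5 mm, six bottle places in three rows of two, all filled, tops at 111 mm. Origin at the centre of its underside on the table; axes parallel to the rail's; it stands just beyond the rail.
- mark_b (a point): Blue mark (20 mm wide) at the middle of the middle tray's front wall, at its rim; axes as the rail's. The tag belongs at the same rail y as this mark.
- tray_c: The right tray (fixed): cardboard, 180 (x) x 124 (y) x 50 mm, walls 4 mm, floor 5 mm, six bottle places in three rows of two, all filled, tops at 111 mm. Origin at the centre of its underside on the table; axes parallel to the rail's; it stands just beyond the rail.
- mark_c (a point): Blue mark (20 mm wide) at the middle of the right tray's front wall, at its rim; axes as the rail's. The tag belongs at the same rail y as this mark.
Things that resemble listed ones, but are neither listed nor needed, are in the scene too. What is shaped like the tray_a but pink is not meant. What is shaped like the capped_bottle_2 but purple is not meant.

How it is judged (in metres and radians):
On the way:
1. the red tag hangs on the yellow part of the rail (x of red_tag in the frame of rail between -0.012 and 0.012 m and z of red_tag in the frame of rail between 0.18 and 0.198 m and angle between red_tag's own z axis and vertical below 0.3 rad and angle between the y axis of red_tag and the y axis of rail, either way round below 0.25 rad and y of red_tag in the frame of rail between 0.16 and 0.28 m), for 0.2 s.
At the end, for the whole second after the job is handed in: The red tag is at rest astride the rail (within 12 mm of the bar's line, 10 mm of its top, tilt under 0.3 rad), its middle within 20 mm along the rail of the blue mark of the tray with the uncapped bottle; green tag within 30 mm and loose bottles within 20 mm of their starts, bottles upright (x of red_tag in the frame of rail between -0.012 and 0.012 m and z of red_tag in the frame of rail between 0.18 and 0.198 m and angle between each of red_tag, open_bottle, capped_bottle_1, capped_bottle_2's own z axis and vertical below 0.3 rad and angle between the y axis of red_tag and the y axis of rail, either way round below 0.25 rad and linear speed of red_tag below 0.02 m/s and angular speed of red_tag below 0.2 rad/s and ((horizontal distance between open_bottle and tray_a below 0.075 m and y of red_tag in the frame of mark_a between -0.02 and 0.02 m) or (horizontal distance between open_bottle and tray_b below 0.075 m and y of red_tag in the frame of mark_b between -0.02 and 0.02 m) or (horizontal distance between open_bottle and tray_c below 0.075 m and y of red_tag in the frame of mark_c between -0.02 and 0.02 m)) and distance of green_tag from where it was at the start of the episode below 0.03 m and distance of each of open_bottle, capped_bottle_1, capped_bottle_2 from where it was at the start of the episode below 0.02 m); the robot touches nothing.
It fails at once if the red tag is lifted more than 20 mm off the rail, or over it, anywhere past the yellow part (y of red_tag in the frame of rail between -0.34 and 0.145 m and x of red_tag in the frame of rail between -0.06 and 0.06 m and z of red_tag in the frame of rail above 0.21 m).
It fails at once if the green tag is moved by more than 30 mm (distance of green_tag from where it was at the start of the episode above 0.03 m).
It fails at once if a loose bottle is moved by more than 20 mm or tipped (distance of any of open_bottle, capped_bottle_1, capped_bottle_2 from where it was at the start of the episode above 0.02 m or angle between any of open_bottle, capped_bottle_1, capped_bottle_2's own z axis and vertical above 0.3 rad).
It also fails if it takes over 45 s, if anything falls off the work surface, if the arm or the gripper's body presses on something with over 40 N, if the wrist force passes 120 N, or if a joint passes its speed limit or range.

## Working session

There is one attempt and no reset: what is moved stays moved. The work goes in short steps, each a Python script; the robot and the scene stay as the last script left them, time stands still between calls to the robot, and variables do not carry over. Pictures are saved under pics/ and viewed, at most 10 in all, crops included, and the job is handed in when it is done.

```bash
mkdir -p pics; python3 - <<'E'
from bench import arm, kin, imaging, job
import cv2
for n in ("side","top"):
    f=imaging.grab_frame(n); cv2.imwrite(f"pics/{n}0.png",f[:,:,::-1]); c=imaging.calibration(n); print(n,c)
print(arm.sense())
E
```

```text
side {'K': array([[586.91775986,   0.        , 317.20207433],
       [  0.        , 586.91775986, 247.29280404],
       [  0.        ,   0.        ,   1.        ]]), 'extrinsics': array([[-9.61614778e-01,  1.54649472e-01, -2.26672804e-01,
         2.03938463e+02],
       [-2.73642298e-01, -4.78982089e-01,  8.34083959e-01,
         1.03557006e+03],
       [ 2.04184302e-02,  8.64094728e-01,  5.02914892e-01,
         7.39302753e+02],
       [ 0.00000000e+00,  0.00000000e+00,  0.00000000e+00,
         1.00000000e+00]])}
top {'K': array([[569.97807132,   0.        , 325.43277202],
       [  0.        , 569.97807132, 231.02989196],
       [  0.        ,   0.        ,   1.        ]]), 'extrinsics': array([[-1.11842961e-02,  9.90842566e-01, -1.34558243e-01,
         3.15658163e+02],
       [-9.99918931e-01, -1.19014381e-02, -4.52638241e-03,
         3.46029274e+01],
       [-6.08636896e-03,  1.34496710e-01,  9.90895348e-01,
         1.38612186e+03],
       [ 0.00000000e+00,  0.00000000e+00,  0.00000000e+00,
         1.00000000e+00]])}
{'time': 0.1, 'joint_positions': array([-1.54137292e+00,  3.13394245e-01,  1.49826511e+00, -1.15647719e-05,
        1.33099060e+00, -2.23438209e-01]), 'joint_velocities': array([ 2.34248306e-03, -1.80442148e-03, -1.95644625e-03,  5.76184298e-04,
        5.57855867e-04,  9.77392973e-05]), 'joint_torque': array([ 3.66819717e-03, -4.02806640e+01, -2.52641720e+01,  6.95524178e-02,
        3.41772661e-02, -6.26589554e-05]), 'tcp_pos': array([ 131.30266797, -508.12529412,  238.25433331]), 'tool_rot': array([ 9.92017954e-01,  1.26095597e-01,  4.56127080e-05, -5.26707738e-04]), 'ft_force': array([ 0.22073446,  0.63728557, -0.65006851]), 'ft_torque': array([0.00713068, 0.01375412, 0.01637794]), 'grasp_force': 0.0, 'opening': 0.9966580437010534}
```

View pics/side0.png

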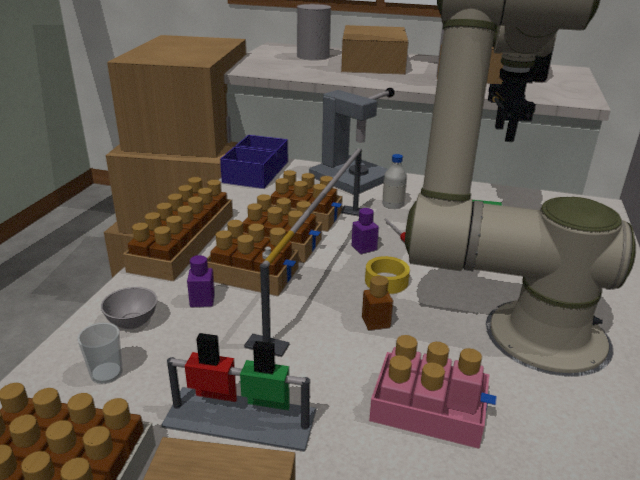

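View pics/top0.png

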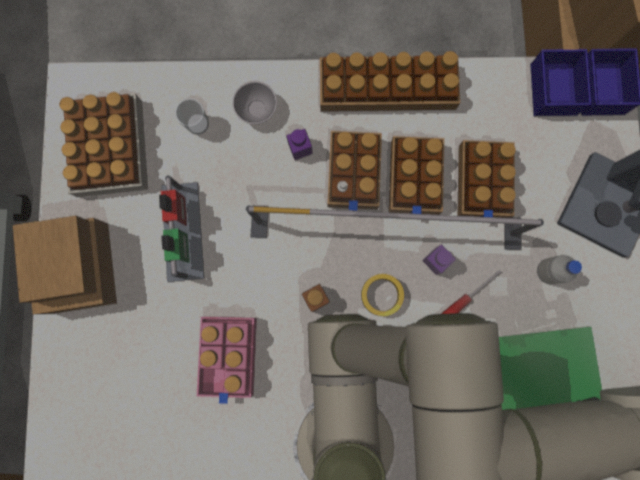

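The top view shows the bare white pump at about (343,186), in the left of the three trays behind the rail. The red tag is at (170,205) on the stand, with the green one beside it at (175,242). 

Possible mix-ups:
- **Tray:** the brown tray at the back (390,80), the brown tray at far left (100,140), and the pink tray (228,355), which has an empty place. None of these stand behind the rail.
- **Red object:** the red screwdriver (457,304).

I choose the tray at (355,170) and the red saddle at (170,205).

```bash
cat > h.py <<'E'
import numpy as np, cv2
from bench import imaging
def ray(n,uv):
    c=imaging.calibration(n);K=c["K"];E=c["extrinsics"]
    d=np.array([(uv[0]-K[0,2])/K[0,0],-(uv[1]-K[1,2])/K[1,1],-1.])
    return E[:3,3],E[:3,:3]@d
def onz(n,uv,z):
    o,d=ray(n,uv); return o+d*(z-o[2])/d[2]
def tri(a,b):
    o1,d1=ray("side",a);o2,d2=ray("top",b)
    s=np.linalg.lstsq(np.c_[d1,-d2],o2-o1,rcond=None)[0]
    p,q=o1+s[0]*d1,o2+s[1]*d2
    return (p+q)/2,np.linalg.norm(p-q)
def blobs(img,lo,hi,roi,amin=15):
    x0,y0,x1,y1=roi; h=cv2.cvtColor(img[y0:y1,x0:x1],cv2.COLOR_BGR2HSV)
    m=cv2.inRange(h,lo,hi); n,l,s,c=cv2.connectedComponentsWithStats(m)
    return [(s[i,4],c[i]+[x0,y0],s[i,:4]+[x0,y0,0,0],cv2.minAreaRect(np.argwhere(l==i)[:,::-1].astype(np.float32)+np.float32([x0,y0]))) for i in range(1,n) if s[i,4]>=amin]
E
python3 - <<'E'
from h import *
np.set_printoptions(precision=1,suppress=True)
t=cv2.imread("pics/top0.png");s=cv2.imread("pics/side0.png")
for nm,im,lo,hi,roi in [("blueT",t,(100,120,60),(130,255,255),(330,190,520,225)),("yelT",t,(15,110,80),(35,255,255),(240,195,320,225)),
 ("redT",t,(0,150,60),(6,255,255),(150,175,200,230)),("grnT",t,(45,120,40),(80,255,255),(150,215,200,270)),("blkT",t,(0,0,0),(180,255,32),(155,180,195,260)),
 ("blueS",s,(100,120,60),(130,255,255),(270,190,360,290)),("yelS",s,(15,110,80),(35,255,255),(255,200,320,275)),("blkS",s,(0,0,0),(180,255,32),(190,325,285,375)),("redS",s,(0,150,50),(6,255,255),(180,340,245,410))]:
    print(nm)
    for b in blobs(im,lo,hi,roi): print(b)
a=cv2.resize(t[160:290,145:275],(400,400),interpolation=3);b=cv2.resize(t[120:220,320:420],(400,400),interpolation=3)
c=cv2.resize(t[195:235,240:320],(400,200),interpolation=3);d=cv2.resize(t[195:235,480:560],(400,200),interpolation=3)
cv2.imwrite("pics/crop1.png",np.vstack([np.hstack([a,b]),np.hstack([c,d])]))
E
```

```text
blueT
(np.int32(67), array([352.8, 205.1]), array([349, 201,   8,   9]), ((352.5, 205.0), (8.0, 7.0), 90.0))
(np.int32(57), array([416.5, 209.1]), array([413, 206,   8,   8]), ((416.5, 209.5), (7.0, 7.0), 90.0))
(np.int32(57), array([487.6, 213. ]), array([484, 210,   9,   7]), ((488.0, 213.0), (8.0, 6.0), 0.0))
yelT
(np.int32(233), array([279.7, 209.8]), array([254, 207,  55,   7]), ((281.0081481933594, 209.78878784179688), (54.19070816040039, 4.496675491333008), 2.2025983333587646))
redT
(np.int32(75), array([170.6, 194.4]), array([162, 191,  14,  10]), ((168.5, 195.5), (9.0, 13.0), 90.0))
(np.int32(109), array([168.8, 215.8]), array([163, 211,  15,  11]), ((169.55386352539062, 216.5692596435547), (14.388028144836426, 9.674708366394043), 7.125016689300537))
grnT
(np.int32(36), array([174.6, 233.8]), array([171, 230,   8,   9]), ((175.00001525878906, 234.00001525878906), (8.049844741821289, 5.366562843322754), 63.43495178222656))
(np.int32(38), array([170. , 254.9]), array([166, 252,  10,   8]), ((170.5, 255.5), (9.0, 7.0), 0.0))
blkT
blueS
(np.int32(38), array([335.7, 204.7]), arra
[... 1272 characters left out ...]
3]), array([278, 266,   8,   9]), ((281.74591064453125, 270.20489501953125), (2.1766269207000732, 10.627062797546387), 39.80556869506836))
(np.int32(17), array([256.8, 272.8]), array([255, 271,   5,   4]), ((257.0, 272.5), (3.0, 4.0), 90.0))
blkS
(np.int32(584), array([207.6, 348.9]), array([197, 334,  22,  31]), ((207.5, 349.0), (30.0, 21.0), 90.0))
(np.int32(621), array([263.7, 356.5]), array([253, 338,  22,  36]), ((263.7639465332031, 355.8061828613281), (35.00930404663086, 20.796709060668945), 87.39744567871094))
redS
(np.int32(1399), array([210.8, 377.1]), array([185, 352,  51,  50]), ((210.93777465820312, 376.1231994628906), (54.560245513916016, 42.513343811035156), 8.365885734558105))
```

View pics/crop1.png

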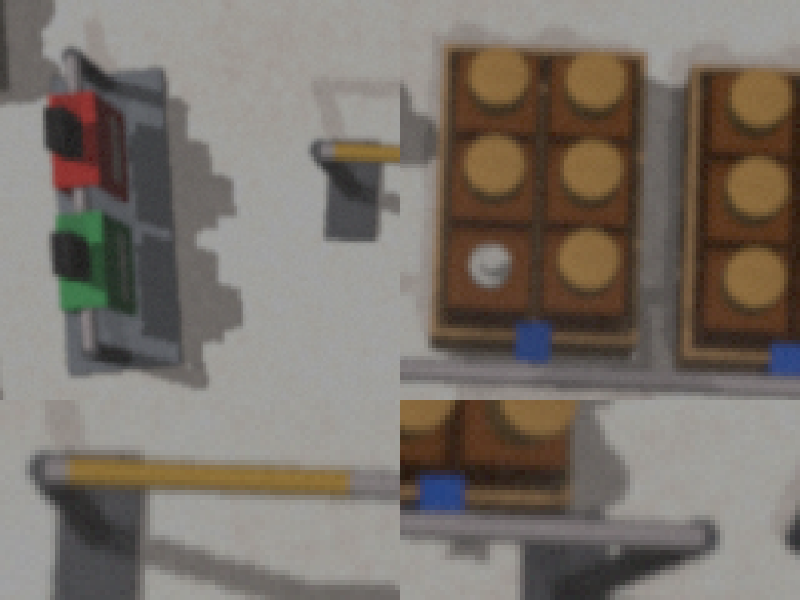

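The crop confirms the bare white pump at top (343,186), in the left tray with its blue mark at (353,205). The red tag is the rear one on the stand, with its tab at about (165,202). Next I turn these pixels into positions.

```bash
python3 - <<'E'
from h import *
np.set_printoptions(precision=1,suppress=True)
t=cv2.imread("pics/top0.png");s=cv2.imread("pics/side0.png")
for b in blobs(t,(0,0,0),(180,255,62),(155,180,195,262),30): print("blk",b[:3])
# yellow line
h=cv2.cvtColor(t,cv2.COLOR_BGR2HSV);m=cv2.inRange(h,(15,110,80),(35,255,255));m[:200]=0;m[225:]=0;m[:,:240]=0;m[:,320:]=0
p=np.argwhere(m)[:,::-1].astype(np.float32)
vx,vy,x0,y0=cv2.fitLine(p,2,0,.01,.01).ravel()
for u in (254,309): print("yel",u,onz("top",(u-.5,y0+(u-x0)*vy/vx),187))
for uv in ((247.5,209),(541.5,222.3)): print("railend",onz("top",uv,190))
for uv in ((352.8,205.1),(416.5,209.1),(487.6,213)): print("mark",onz("top",uv,45))
for a,b in (((335.7,204.7),(487.6,213)),((313.9,232.8),(416.5,209.1)),((288.8,262.6),(352.8,205.1))): print("tri",*tri(a,b))
for uv in ((167.7,177.9),(173.6,272)): print("standend",onz("top",uv,110))
for uv in ((165.5,202),(168,242.5)): print("tabtop",onz("top",uv,166))
# red blob corners
mr=cv2.inRange(h,(0,110,90),(8,255,255))[180:230,150:200]; print(cv2.minAreaRect(np.argwhere(mr)[:,::-1].astype(np.float32)+np.float32([150,180])))
E
```

```text
blk (np.int32(62), array([176.4, 184.9]), array([171, 180,  13,  10]))
blk (np.int32(171), array([180.7, 208.4]), array([177, 193,   9,  32]))
blk (np.int32(155), array([165.6, 202.8]), array([160, 195,  12,  16]))
blk (np.int32(241), array([183.2, 246.3]), array([179, 230,  10,  32]))
blk (np.int32(162), array([168.3, 243.2]), array([162, 236,  13,  15]))
yel 254 [528.5 193.2 187. ]
yel 309 [521.8  75.7 187. ]
railend [527.4 205.6 190. ]
railend [ 491.2 -417.6  190. ]
mark [559.5 -25.3  45. ]
mark [ 547.9 -177.    45. ]
mark [ 536.5 -345.8   45. ]
tri [ 533.4 -345.5   47.5] 5.33254044263635
tri [ 545.1 -177.    47.6] 4.7257385420143665
tri [558.1 -25.4  48.4] 1.6338708089974956
standend [616.2 400.6 110. ]
standend [400.4 381.7 110. ]
tabtop [549.4 388.  166. ]
tabtop [460.4 380.2 166. ]
((168.74412536621094, 205.17352294921875), (30.06502914428711, 14.649033546447754), 85.60128784179688)
```

Checks on the measurements:

| Item | Measured | Should be |
|---|---|---|
| Stand bar length | 217 mm | 220 mm |
| Yellow part length | 118 mm | 120 mm |
| Rail length | 624 mm over the posts | about 620 mm |
| Mark height | 48 mm | 50 mm |

The red tab at mid-height gives (552.6, 394.8), and the bar line there gives y = 395. The values agree, so I check the inverse kinematics and make the grasp.

```bash
cat >> h.py <<'E'
from scipy.spatial.transform import Rotation as R
def down(deg):  # tool down, tool y at heading deg
    a=np.radians(deg); y=np.array([np.cos(a),np.sin(a),0]); z=np.array([0,0,-1.])
    return R.from_matrix(np.c_[np.cross(y,z),y,z]).as_quat()
SD=5.0; RD=86.7
RED=np.array([552.6,395.,110.]); YM=np.array([525.4,134.5,190.])
U=np.array([np.cos(np.radians(RD)),np.sin(np.radians(RD)),0])
G=15  # TCP above tag origin
E
python3 - <<'E'
from h import *
from bench import arm,kin
np.set_printoptions(precision=2,suppress=True)
S=lambda p,z:np.array([p[0],p[1],z])
for sg in (90,-90):
    for nm,p,d in (("via",S([400,290],330),SD),("st hi",S(RED,245),SD),("st",S(RED,125),SD),("rail hi",S(YM,312),RD),("rail -",S(YM,312),RD-180),("end",S(YM-158*U,205),RD),("end-",S(YM-158*U,205),RD-180)):
        print(sg,nm,kin.inverse_kinematics(p,down(d+sg)))
E
```

```text
90 via [ 0.39  0.19  1.42 -0.    1.53 -1.27]
90 st hi [ 0.45  0.67  0.93 -0.    1.54 -1.21]
90 st [ 0.45  0.75  1.11 -0.    1.28 -1.21]
90 rail hi None
90 rail - [ 0.03  0.31  1.31 -0.    1.52  0.09]
90 end None
90 end- [-0.27  0.32  1.57 -0.    1.24 -0.21]
-90 via [ 0.39  0.19  1.42 -0.    1.53  1.87]
-90 st hi [ 0.45  0.67  0.93 -0.    1.54  1.93]
-90 st [ 0.45  0.75  1.11 -0.    1.28  1.93]
-90 rail hi [ 0.03  0.31  1.31 -0.    1.52  0.09]
-90 rail - None
-90 end [-0.27  0.32  1.57 -0.    1.24 -0.21]
-90 end- None
```

```bash
python3 - <<'E'
from h import *
from bench import arm
np.set_printoptions(precision=2,suppress=True)
q=down(SD+90)
p=arm.sense()["tcp_pos"]; arm.movel([p[0],p[1],330],vel=250)
arm.move_pose([400,290,330],q)
arm.move_pose([*RED[:2],220],q)
cv2.imwrite("pics/pre.png",imaging.grab_frame("side")[:,:,::-1])
arm.movel([*RED[:2],190],vel=150)
f=imaging.grab_frame("side")[300:440,130:330,::-1];g=imaging.grab_frame("top")[150:290,100:300,::-1]
cv2.imwrite("pics/pre2.png",np.hstack([cv2.resize(k,(400,280),interpolation=3) for k in (f,g)]))
s=arm.sense();print(s["time"],s["tcp_pos"],s["ft_force"])
E
```

```text
4.9417 [552.9  395.12 191.97] [-0.68 -0.12  0.11]
```

View pics/pre2.png

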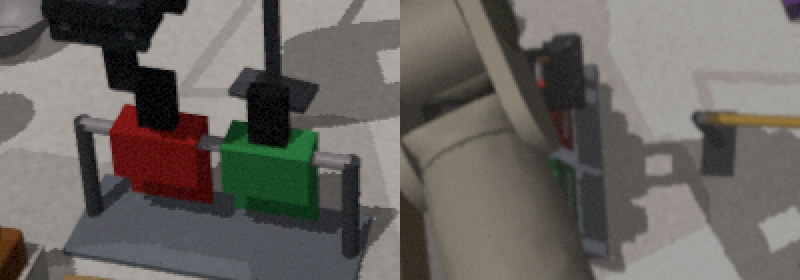

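The side crop shows the fingertips (about (120,80)) just above the red tab, offset to the left in the picture. I project the known finger positions to see whether perspective explains that.

```bash
python3 - <<'E'
from h import *
np.set_printoptions(precision=1,suppress=True)
def proj(n,P):
    c=imaging.calibration(n);q=np.linalg.inv(c["extrinsics"])@[*P,1];return (c["K"]@[q[0],-q[1],-q[2]])[:2]/-q[2]
d=np.array([np.cos(np.radians(95)),np.sin(np.radians(95))])
for o in (-53,0,53): print(o,proj("side",[*(np.array([552.9,395.1])+o*d),192]), (proj("side",[*(np.array([552.9,395.1])+o*d),192])-[130,300])*2)
u=np.array([np.cos(np.radians(5)),np.sin(np.radians(5))])
for z in (116,141,166):
  print(z,(proj("side",[*RED[:2],z])-[130,300])*2)
# plane: side view tab centroid at z=141 ; red face bottom corners
print(onz("side",(207.6,348.9),141)); print(onz("side",(263.7,356.5),141))
for P in ([*(RED[:2]+u*35),110],[*(RED[:2]-u*35),110]): print("tag edge",(proj("side",P)-[130,300])*2)
E
```

```text
-53 [215.7 301.5] [171.4   2.9]
0 [203.9 321.4] [147.9  42.8]
53 [190.9 343.4] [121.8  86.9]
116 [155.6 119.8]
141 [153.3  95.2]
166 [150.9  69.9]
[549.9 397.4 141. ]
[460.6 388.3 141. ]
tag edge [114.3 119.4]
tag edge [198.6 132. ]
```

Perspective explains the offset: the near fingertip is predicted at (122,87) and seen there. The side view puts the tab at (549.9, 397.4), so I average the two views, then descend and grasp.

```bash
python3 - <<'E'
from h import *
from bench import arm
np.set_printoptions(precision=2,suppress=True)
P=[551.2,395.8]
arm.movel([*P,126],vel=100)
s=arm.sense();print(s["tcp_pos"],s["ft_force"])
arm.move_gripper(0.0,squeeze=25)
s=arm.sense();print(s["tcp_pos"],s["ft_force"],s["opening"]*88,s["grasp_force"])
arm.movel([*P,150],vel=80)
s=arm.sense();print(s["tcp_pos"],s["ft_force"],s["opening"]*88,s["grasp_force"])
arm.movel([*P,250],vel=150)
s=arm.sense();print(s["time"],s["tcp_pos"],s["ft_force"],s["opening"]*88,s["grasp_force"])
cv2.imwrite("pics/held.png",imaging.grab_frame("side")[200:440,100:420,::-1])
E
```

```text
[551.54 395.95 126.77] [-0.55  0.25  0.49]
[551.23 395.75 126.04] [ 0.09 -0.36  1.01] 13.749875691988846 24.91174265196605
[551.27 395.87 150.44] [ 0.67 -0.39 -1.22] 13.526184154568123 24.913805700052762
8.1083 [550.9  395.63 248.63] [ 0.82 -0.58 -2.68] 13.63872500905571 24.913730612388463
```

View pics/held.png

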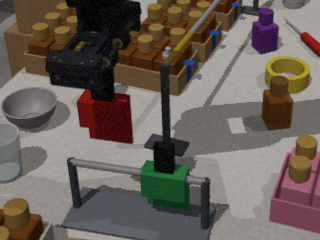

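The red tag is held upright at (105,115) in the crop, with the jaws 13.6 mm apart on the 14 mm tab. The green tag stays on the stand. Next I rise, turn and stop above the yellow part.

```bash
python3 - <<'E'
from h import *
from bench import arm
np.set_printoptions(precision=2,suppress=True)
arm.movel([551,395.8,318],vel=200)
q=down(RD-90); T=YM-5*U
arm.move_pose([*T[:2],318],q)
s=arm.sense();print(s["time"],s["tcp_pos"],s["ft_force"],s["opening"]*88)
f=imaging.grab_frame("side")[100:300,180:400,::-1];g=imaging.grab_frame("top")[120:280,220:396,::-1]
cv2.imwrite("pics/over.png",np.hstack([cv2.resize(k,(400,364),interpolation=3) for k in (f,g)]))
E
```

```text
9.825 [525.08 129.96 317.36] [ 1.28 -0.05 -1.82] 13.685616056555862
```

View pics/over.png

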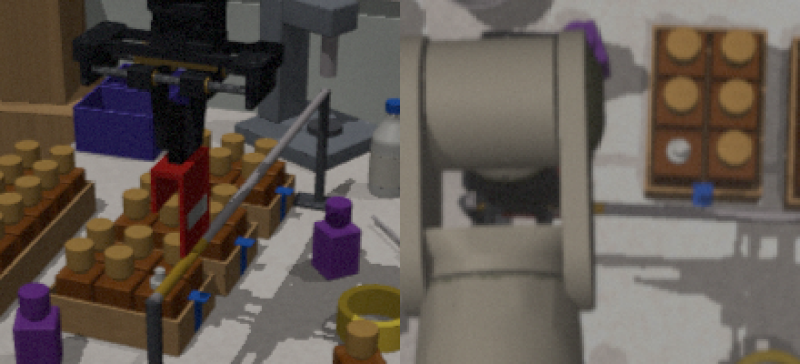

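The tag hangs above the yellow part, square to the rail, with its striped plate towards the robot. I lower it in guarded steps.

```bash
cat > low.py <<'E'
from h import *
from bench import arm
np.set_printoptions(precision=2,suppress=True)
T=YM-5*U
f0=arm.sense()["ft_force"]; z=arm.sense()["tcp_pos"][2]
arm.movel([*T[:2],295],vel=150); z=295
while z>204.5:
    z-=6 if z>216 else 2
    arm.movel([*T[:2],z],vel=60)
    s=arm.sense(); d=s["ft_force"]-f0
    if np.linalg.norm(d)>5: print("contact",z,d); break
s=arm.sense();print(s["time"],s["tcp_pos"],d,s["opening"]*88)
f=imaging.grab_frame("side")[100:300,180:400,::-1]
cv2.imwrite("pics/low.png",cv2.resize(f,(600,545),interpolation=3))
E
python3 low.py
```

```text
contact 205 [-2.38 -1.28  6.54]
14.475 [525.31 129.52 205.91] [-2.38 -1.28  6.54] 13.729123085667489
```

View pics/low.png

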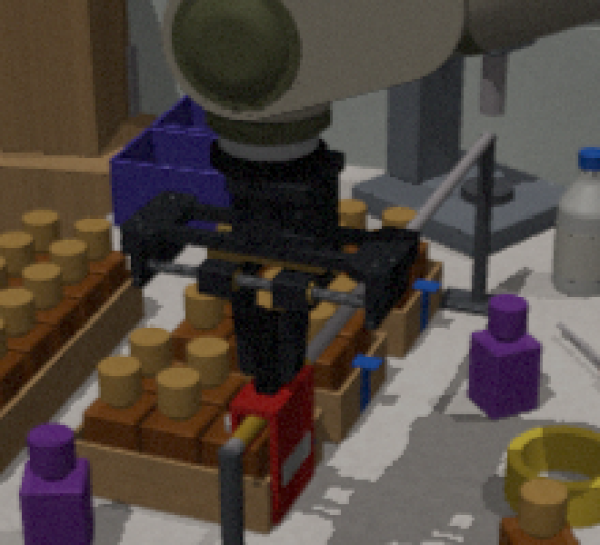

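The tag sits astride the yellow bar. Contact came at TCP z = 205.9, which is 190 + 16, exactly the bar top. I slide it along in steps and watch the force.

```bash
python3 - <<'E'
from h import *
from bench import arm
np.set_printoptions(precision=1,suppress=True)
arm.hold(0.3)
for k in np.linspace(5,157.7,6)[1:]:
    T=YM-k*U; arm.movel([*T[:2],205],vel=60)
    s=arm.sense(); print(k,s["tcp_pos"],s["ft_force"],s["opening"]*88)
    if np.linalg.norm(s["ft_force"])>25: break
print(s["time"])
f=imaging.grab_frame("side")[100:300,180:400,::-1];g=imaging.grab_frame("top")[120:280,260:436,::-1]
cv2.imwrite("pics/slid.png",np.hstack([cv2.resize(k,(400,364),interpolation=3) for k in (f,g)]))
E
```

```text
35.54 [523.9  98.6 205.9] [-0.3 -0.4  5.9] 13.59611867097839
66.08 [522.1  68.1 205.9] [ 0.4 -0.1  4.8] 13.666306269393138
96.62 [520.4  37.6 205.9] [-0.8  0.7  5. ] 13.640696896763671
127.16 [518.6   7.1 205.9] [ 0.5 -0.4  4.1] 13.969973732974726
157.7 [516.8 -23.4 205.9] [0.5 0.4 6.2] 13.310636500654974
18.1167
```

View pics/slid.png

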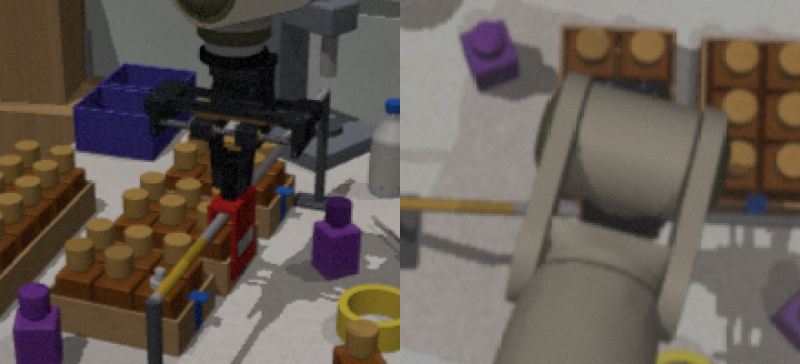

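The tag slid freely and still sits astride the bar at (232,235) in the side crop. I let go, lift straight up, clear the view and check.

```bash
python3 - <<'E'
from h import *
from bench import arm
np.set_printoptions(precision=1,suppress=True)
arm.move_gripper(0.7)
T=YM-157.7*U
arm.movel([*T[:2],300],vel=120)
arm.move_pose([380,-300,330],down(RD-90))
arm.hold(0.3)
t=imaging.grab_frame("top")[:,:,::-1].copy();s=imaging.grab_frame("side")[:,:,::-1].copy()
for im,n,roi in ((t,"top",(320,180,420,260)),(s,"side",(240,180,360,300))):
    for b in blobs(im,(0,150,50),(6,255,255),roi): print(n,b[:3],onz(n,b[1],196))
for b in blobs(t,(100,120,60),(130,255,255),(330,190,520,225)): print("mark",b[1],onz("top",b[1],48))
print("green",*[b[:2] for b in blobs(t,(45,120,40),(80,255,255),(150,215,200,270))])
cv2.imwrite("pics/end.png",np.hstack([cv2.resize(k,(400,364),interpolation=3) for k in (s[100:300,180:400],t[120:280,260:436])]))
print(arm.sense()["time"])
E
```

```text
top (np.int32(311), array([353.7, 213.3]), array([339, 204,  34,  18])) [514.3 -20.2 196. ]
side (np.int32(465), array([309.7, 221.7]), array([294, 201,  27,  53])) [490.7  41.7 196. ]
mark [353.1 201.9] [566.6 -26.2  48. ]
mark [416.5 209.1] [ 547.4 -176.5   48. ]
mark [487.7 213. ] [ 536.  -345.2   48. ]
green (np.int32(16), array([174.5, 232.9])) (np.int32(44), array([170.5, 255.3]))
21.575
```

View pics/end.png

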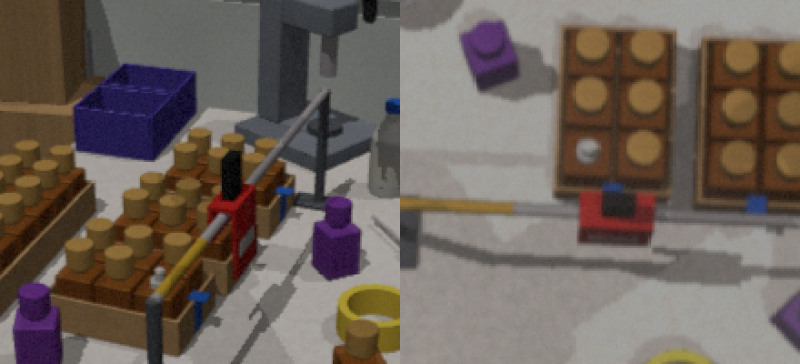

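The red tag hangs upright astride the bar. In the top view it is centred at about column 355, in front of the blue mark at 353, which puts it within about 5 mm along the rail. The bottles and the green tag have not moved, and the arm is clear.

```bash
python3 -c "
from bench import job
print(job.close_job())"
```

```text
the job is handed in; nothing more can be done
None
```

I hooked the red tag over the yellow part, slid it along the rail without lifting it, and let go in line with tray A's mark (the left tray, which holds the uncapped bottle), about 5 mm off at most; I handed the job in at about 22 s and no verdict came back.

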